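# Open the heating-loop valve one turn

### The arm

A 6-joint arm with a two-finger parallel gripper is mounted at the origin on the work surface. World frame = base frame: x ahead of the robot, y to its left, z up, the work surface at z = 0. Lengths are in m, angles in rad, forces in N, time in s.
With the tool pointing down it reaches from about 0.3 to 0.875 m from the base axis. Payload 6.4 kg.
Tool frame: the origin (TCP) lies midway between the tips of the shut fingers; the grasp point (between the pads) lies 19 mm behind it; z points along the fingers, y is the line along which they close (so a half turn about z gives the same grasp; the last joint's range is limited). The gripper opens to 85 mm and grips with 20 to 120 N. Pads are 22 mm wide; open, the fingers measure 114 mm over their backs; the gripper's body (76 mm by 85 mm) begins 54 mm behind the grasp point. The pads swing forward as they close: fully open they stand 13 mm farther back than shut.
Start: joints at [-1.392, 0.181, 1.607, -0, 1.354, -0.206], TCP at [0.216, -0.533, 0.231] pointing down, gripper open.
Joint ranges: [-2.99, 2.99], [-0.89, 2.07], [0.3, 2.58], [-1.14, 4.28], [0, 2.63], [-3.12, 3.12]. Speed limits (rad/s): [2.57, 2.57, 3.01, 3.14, 3.14, 3.14].

### API

Orientations are given as a unit quaternion [x, y, z, w].
In Python, from cell import * gives the robot as it stands.
- The arm moves only by the tool drive_tool, never from a script. Its argument "targets" is a list of rows, each an object with "travel": the shift along the tool's x, y, z in mm, a list of three; "rotation": the turn, a rotation vector about the tool's x, y, z in rad, a list of three; "fingers": the gripper command: -1 is fully open, 1 is shut, values between are in proportion. A call has 1 to 8 rows; each row shifts and turns the commanded pose from where the row before left it, along the tool's axes as they then stand; what a row does not reach is not made up. A row lasts 1/12 s, in which the tool goes at most 41.7 mm and 7.16 degrees, less where a joint would pass 70% of its speed; a pose out of reach is approached as far as the arm can. A call with a gripper value outside its range is refused whole. The fingers move at their own pace and stop on an object; "squeeze" is the grip in N (left out, the last holds). Time passes only in rows, so rows that do not move let the fingers close. It gives the time, the measured TCP pose, the force, the opening and the grip force at its end, in the units of the state.
- state(): the state, without advancing time (a new reading comes with each control period).
- get_image(name): name is "scene" or "top"; returns a dict with "frame" (420x560x3 uint8, blue, green, red), "fx", "fy", "cx", "cy" (pixels), "position" and "orientation" of the camera in the world. Camera axes: x right, y up, looking along -z (the intrinsics and any distortion apply to the point x, -y, -z); pixel columns grow to the right and rows downward; lengths in m; the calibration is good to about 2 mm. A picture is of the moment at which its call begins. There is no depth.
- close_job(): hands the job in; it is judged then, once.
Trained networks look in a picture, given as the dict that the camera call returned (one of the last four; its "shot" number tells which), for a name from the list of things; names that differ only in an ending like _2 or _b are one class to them, and where a whole thing is asked for, a point or a joint stands for the part that bears it (a point fixed in the world has none). Each returns a list of dicts, best first, with "confidence" (0 to 1); they miss things now and then, are a little off and sometimes report something else, mostly with a low value. They report only what shows in the picture. A call takes as long as a camera call.
- recognise(picture, query): "location" ([row, column] in pixels, amid what is visible of it).
- silhouettes(picture, query): "mask" (420x560 bool, what is visible of it) and "location" ([row, column] in pixels, amid what is visible of it).
The state is a dict: "time_s": time; "joint_pos": joint angles; "qvel": joint speeds; "tau": joint torques, N m; "eef_pos": TCP position; "tcp_rot": TCP orientation; "wrist_force": force on the tool from outside, world axes, zero at the start; "ft_torque": the same for the moment, N m; "finger_gap": finger opening in m; "grasp_force": force on a finger pad.
Only numpy, scipy, OpenCV 4.12 (cv2) and the standard library are available. Lean on these libraries where they do the work, as an engineer would, in place of code of your own. Each camera call takes 0.05 s, during which the arm holds its last target. There are 200 camera calls.

### The job

The red-wheeled valve on the heating pipe is shut. Open it by exactly one full turn, counter-clockwise seen from above: push the wheel round by its upright black handle with the fingers, without gripping the handle or the wheel, until the handle stands again where it started, then move clear. Leave the blue lever and the loose things around the pipes as they are.

Things in the scene. Friction and masses are not known exactly. Their poses are not given: they have to be found in the camera images.
- wheel_centre (a point): Centre of the red spoked hand wheel of the bronze globe valve, on its vertical axis, at the height of the rim's centre line (235 mm above the work surface when shut). Rim: 112 mm diameter at its centre line, made of 14 mm round bar (126 mm over all), four spokes, hub 34 mm diameter; nothing of the wheel but the handle stands more than 20 mm above this point, and that only within 12 mm of the axis. The stem rises 4 mm per turn and carries the wheel up with it.
- handle_mid (a point): Middle of the upright black handle on the rim of the red wheel, 56 mm from the wheel's axis. The handle is a vertical, slightly barrelled rod about 24 mm thick and 56 mm tall, standing on the rim: its underside is 9 mm and its top 65 mm above the rim's centre line, this point 37 mm above it. It may stand in any direction from the axis at the start. Nothing else of the pipework comes above the rim, so the room round the handle is free.
- wheel (a joint): Turning angle of the red wheel in rad: 0 = shut (as it starts; a dead stop, it cannot go further clockwise), growing as it is turned counter-clockwise seen from above, which opens the valve; 6.283 = one full turn open. It can go on to five turns. Packing friction resists with about 0.25 N m (4 to 5 N at the handle) and it stays where it is left, without springing back.
- grip_lead: The half of the black handle on its leading side when the wheel is opened. Origin on the handle's centre line, at its underside; x points out from the wheel's axis, y counter-clockwise along the rim, z up.
- grip_trail: The other half of the black handle, the trailing side, which one pushes to open. Same origin and axes as grip_lead.
- rim: Casting of the red wheel: rim, spokes and hub (not the handle's sides). Origin at wheel_centre, x towards the handle, z up.
- station: The fixed pipework: two 42 mm copper pipes 165 mm apart, each coming up out of the ledge, running 470 mm level at 85 mm height and going down again. Origin on the work surface straight below the red wheel's axis; y along the pipes, x towards the second (return) pipe. A dial thermometer stands on the first pipe at y = +115 mm and reaches 195 mm height. All of it stays below the red wheel.
- return_lever (a joint): Blue flat lever, 120 mm long, of the ball valve in the return pipe, 145 mm above the surface, its pivot at x = 165 mm, y = 0 of the station. 0 = along the pipe (as it starts), rad. To be left alone.
- wrench: Loose steel wrench, 200 mm long, lying flat; origin at its middle underneath. Leave alone.
- paste_jar: Loose jar of jointing paste, 64 mm diameter, 62 mm tall, green cap; origin under its centre. Leave alone.
- tape_roll: Loose white roll of thread tape, 56 mm diameter, 19 mm tall, lying flat; origin under its centre. Leave alone.
- torch: Loose yellow torch standing on its tail, 42 mm diameter at the head, 120 mm tall; origin under its centre. Leave alone.

How it is judged:
On the way:
1. the wheel is pushed past half a turn by the trailing side of its handle (value of joint wheel between 3.3 and 5.9 rad and contact force between the fingers and grip_trail above 0.5 N), for 0.1 s.
At the end, for the whole second after the job is handed in: The red wheel rests one full turn open, within 10 degrees either way, its handle back where it started (within 13 mm, the 4 mm rise included); the blue lever is within 0.12 rad of where it was and the loose things within 20 mm of theirs; the robot touches nothing (value of joint wheel between 6.1082 and 6.4582 rad and velocity of joint wheel between -0.03 and 0.03 rad/s and distance of handle_mid from where it was at the start of the episode below 0.013 m and value of joint return_lever between -0.12 and 0.12 rad and distance of each of wrench, paste_jar, tape_roll, torch from where it was at the start of the episode below 0.02 m).
It fails at once if the handle is pinched: its leading and trailing sides are pressed at the same time (contact force between the fingers and grip_lead above 2 N and contact force between the fingers and grip_trail above 2 N).
It fails at once if the rim, spokes or hub are gripped or leaned on instead of the handle (over 15 N) (contact force between the fingers and rim above 15 N).
It fails at once if the blue lever is moved (not (value of joint return_lever between -0.12 and 0.12 rad)).
It fails at once if a loose thing is lifted or pushed away (distance of any of wrench, paste_jar, tape_roll, torch from where it was at the start of the episode above 0.03 m).
It also fails if it takes over 64 s, if anything falls off the work surface, if the arm or the gripper's body presses on something with over 40 N, if the wrist force passes 120 N, or if a joint passes its speed limit or range.

## Working session

There is one attempt and no reset: what is moved stays moved. The work goes in short steps, Python scripts to look and compute and a tool call to move; the robot and the scene stay as the last step left them, time stands still between calls to the robot, and variables do not carry over. Pictures are saved under pics/ and viewed, at most 10 in all, crops included, and the job is handed in when it is done.

Besides the shell and the picture viewer there is one more tool, called after "Request:" in YAML: its name, and indented under it one key for each argument. drive_tool: Moves the arm, as the interface text tells. Its arguments: {"type":"object","properties":{"targets":{"type":"array","items":{"type":"object","properties":{"travel":{"type":"array","items":{"type":"number"}},"rotation":{"type":"array","items":{"type":"number"}},"fingers":{"type":"number"}}}},"squeeze":{"type":"number"}},"required":["targets"]}

```bash
mkdir -p pics; cat > h.py <<'E'
import numpy as np, cv2
from scipy.spatial.transform import Rotation as R
from cell import *
def ray(p,rc):
    d=np.array([(rc[1]-p["cx"])/p["fx"],-(rc[0]-p["cy"])/p["fy"],-1.0])
    return np.array(p["position"]),R.from_quat(p["orientation"]).apply(d/np.linalg.norm(d))
def atz(p,rc,z):
    o,d=ray(p,rc); return o+d*(z-o[2])/d[2]
def tri(a,b):
    A=0;B=0
    for o,d in (a,b):
        M=np.eye(3)-np.outer(d,d);A=A+M;B=B+M@o
    return np.linalg.solve(A,B)
E
python3 - <<'E'
from h import *
ps={n:get_image(n) for n in("scene","top")}
for n,p in ps.items():
    cv2.imwrite(f"pics/{n}0.png",p["frame"])
    print(n,np.round(p["position"],3),np.round(p["orientation"],3),p["fx"],[k for k in p])
    for q in("wheel_centre","handle_mid","rim","grip_trail","grip_lead","torch","paste_jar"):
        print(q,[(np.round(r["location"],1),round(r["confidence"],2)) for r in recognise(p,q)[:3]])
s=state();print(s["eef_pos"],s["tcp_rot"],s["time_s"],s["finger_gap"])
E
```

```text
scene [ 1.019 -0.59   1.144] [0.31  0.099 0.265 0.908] 520.3575721813922 ['frame', 'fx', 'fy', 'cx', 'cy', 'position', 'orientation', 'shot']
wheel_centre [(array([163.3, 276.4]), 0.8)]
handle_mid [(array([164. , 279.2]), 0.73)]
rim [(array([163.2, 278. ]), 0.8)]
grip_trail []
grip_lead []
torch [(array([258.9, 299.7]), 0.93), (array([159.2, 277.2]), 0.31)]
paste_jar [(array([154.3, 264.4]), 0.8)]
top [0.444 0.034 1.341] [-0.04   0.034  0.711 -0.702] 473.58636593014376 ['frame', 'fx', 'fy', 'cx', 'cy', 'position', 'orientation', 'shot']
wheel_centre [(array([224.5, 244.7]), 0.83)]
handle_mid [(array([223.4, 244.6]), 0.75)]
rim [(array([224.6, 241.2]), 0.64)]
grip_trail []
grip_lead []
torch [(array([182.5, 289.2]), 0.49)]
paste_jar [(array([288.7, 192.4]), 0.58)]
[ 0.21585634 -0.53296065  0.23131305] [9.81548806e-01 1.91211772e-01 3.12823699e-06 1.00264691e-05] 0.8 0.08536466317468959
```

View pics/scene0.png

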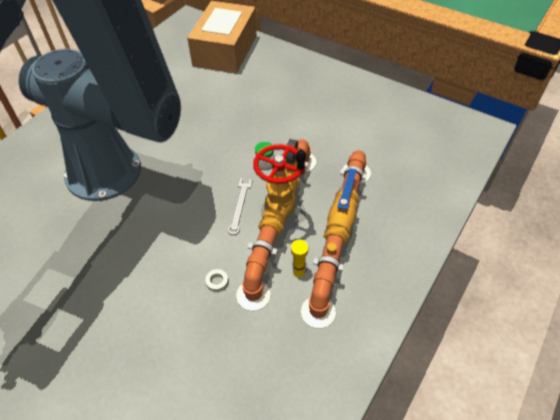

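View pics/top0.png

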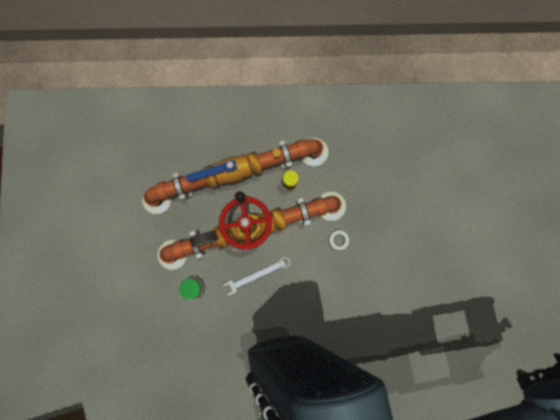

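The scene view shows the red wheel about (163,278), with its handle at (158,300). In the top view the wheel is at (222,245) and the handle at (197,240), on the far side towards the return pipe. Next I'll measure both by colour.

```bash
cat >> h.py <<'E'
def proj(p,X):
    c=R.from_quat(p["orientation"]).inv().apply(np.atleast_2d(X)-p["position"])
    return np.c_[p["cx"]-p["fx"]*c[:,0]/c[:,2], p["cy"]+p["fy"]*c[:,1]/c[:,2]]
def redc(p,near):
    h=cv2.cvtColor(p["frame"],cv2.COLOR_BGR2HSV)
    m=(((h[...,0]<4)|(h[...,0]>174))&(h[...,1]>190)&(h[...,2]>90)).astype(np.uint8)
    r=np.zeros_like(m);y,x=map(int,near);r[y-45:y+45,x-45:x+45]=1
    pts=np.argwhere(m*r)[:,::-1].astype(np.int32)
    return cv2.fitEllipse(cv2.convexHull(pts)),len(pts)
def overlay(p,c,phi,name,z0=0):
    near=proj(p,c)[0];f=cv2.resize(p["frame"],None,fx=4,fy=4,interpolation=cv2.INTER_CUBIC)
    t=np.linspace(0,2*np.pi,60)
    for X,col in ((c+np.c_[.056*np.cos(t),.056*np.sin(t),0*t],(255,255,0)),
      *[(c+np.array([.056*np.cos(phi),.056*np.sin(phi),h])+np.c_[.012*np.cos(t),.012*np.sin(t),0*t],(0,255,0)) for h in(.009,.065)]):
        cv2.polylines(f,[np.int32(proj(p,X)*4+1.5)],True,col,1)
    x,y=np.int32(near*4);return f[max(y-260,0):y+260,max(x-190,0):x+190]
E
python3 - <<'E'
from h import *
S=get_image("scene");T=get_image("top")
eS,n1=redc(S,(163,278));eT,n2=redc(T,(222,245));print(eS,n1,eT,n2)
c=tri(ray(S,eS[0][::-1]),ray(T,eT[0][::-1]));print("tri",c, "top@.235",atz(T,eT[0][::-1],.235),"sc@.235",atz(S,eS[0][::-1],.235))
c=atz(T,eT[0][::-1],.235)
h=atz(T,(197,240),.28);print(h,h-c,np.linalg.norm((h-c)[:2]));phi=np.arctan2(*(h-c)[1::-1]);print(phi)
cv2.imwrite("pics/ov0.png",np.hstack([overlay(S,c,phi,''),overlay(T,c,phi,'')]))
E
```

```text
((279.24566650390625, 163.32904052734375), (37.25139236450195, 51.61452102661133), 86.87667846679688) 637 ((244.9735107421875, 222.55690002441406), (50.34230422973633, 50.91655731201172), 48.90979766845703) 726
tri [0.54638665 0.1234266  0.2314472 ] top@.235 [0.54645864 0.12348722 0.235     ] sc@.235 [0.54786761 0.12025734 0.235     ]
[0.60057317 0.13085292 0.28      ] [0.05411452 0.0073657  0.045     ] 0.05461350635403541
0.135281817027121
```

View pics/ov0.png

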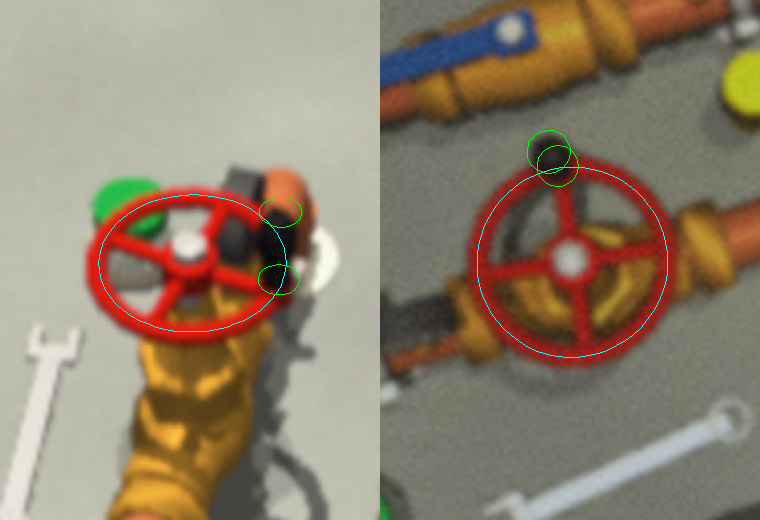

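The overlay fits in both views. The centre is about (0.547, 0.122, 0.235) and the handle's direction about 0.135 rad. The plan is to shut the fingers, come down behind the handle (on its clockwise side), and sweep round with the tool turning along.

Request:
drive_tool:
  targets:
    - {"travel": [0,0,-35],"rotation": [0,0,0],"fingers": 1}
    - {"travel": [0,0,-35],"rotation": [0,0,0],"fingers": 1}
    - {"travel": [0,0,-35],"rotation": [0,0,0],"fingers": 1}
    - {"travel": [0,0,-35],"rotation": [0,0,0],"fingers": 1}
    - {"travel": [29,-22,0],"rotation": [0,0,0],"fingers": 1}
    - {"travel": [29,-22,0],"rotation": [0,0,0],"fingers": 1}
    - {"travel": [29,-22,0],"rotation": [0,0,0],"fingers": 1}
    - {"travel": [29,-22,0],"rotation": [0,0,0],"fingers": 1}

```text
time_s: 1.57
eef_pos: [0.2907, -0.4066, 0.3714]
tcp_rot: [0.982, 0.191, 0.0, 0.0]
wrist_force: [0.8, -0.3, -0.2]
finger_gap: -0.0001
grasp_force: 0.0
```

Request:
drive_tool:
  targets:
    - {"travel": [29,-22,0],"rotation": [0,0,0],"fingers": 1}
    - {"travel": [29,-22,0],"rotation": [0,0,0],"fingers": 1}
    - {"travel": [29,-22,0],"rotation": [0,0,0],"fingers": 1}
    - {"travel": [29,-22,0],"rotation": [0,0,0],"fingers": 1}
    - {"travel": [29,-22,0],"rotation": [0,0,0],"fingers": 1}
    - {"travel": [29,-22,0],"rotation": [0,0,0],"fingers": 1}
    - {"travel": [29,-22,0],"rotation": [0,0,0],"fingers": 1}
    - {"travel": [29,-22,0],"rotation": [0,0,0],"fingers": 1}

```text
time_s: 2.23
eef_pos: [0.4399, -0.1559, 0.3716]
tcp_rot: [0.982, 0.191, 0.0, 0.0]
wrist_force: [1.3, -0.7, 0.3]
finger_gap: 0.0
grasp_force: 0.0
```

Request:
drive_tool:
  targets:
    - {"travel": [29,-22,0],"rotation": [0,0,0],"fingers": 1}
    - {"travel": [29,-22,0],"rotation": [0,0,0],"fingers": 1}
    - {"travel": [29,-22,0],"rotation": [0,0,0],"fingers": 1}
    - {"travel": [29,-22,0],"rotation": [0,0,0],"fingers": 1}
    - {"travel": [29,-22,0],"rotation": [0,0,0],"fingers": 1}
    - {"travel": [29,-22,0],"rotation": [0,0,0],"fingers": 1}
    - {"travel": [29,-22,0],"rotation": [0,0,0],"fingers": 1}
    - {"travel": [29,-22,0],"rotation": [0,0,0],"fingers": 1}

```text
time_s: 2.9
eef_pos: [0.5889, 0.0945, 0.3714]
tcp_rot: [0.982, 0.191, 0.0, 0.0]
wrist_force: [0.4, 0.4, -0.6]
finger_gap: 0.0003
grasp_force: 0.0
```

Request:
drive_tool:
  targets:
    - {"travel": [0,0,0],"rotation": [0,0,0.12],"fingers": 1}
    - {"travel": [0,0,0],"rotation": [0,0,0.12],"fingers": 1}
    - {"travel": [0,0,0],"rotation": [0,0,0.12],"fingers": 1}
    - {"travel": [0,0,0],"rotation": [0,0,0.12],"fingers": 1}
    - {"travel": [0,0,0],"rotation": [0,0,0.12],"fingers": 1}
    - {"travel": [0,0,0],"rotation": [0,0,0.12],"fingers": 1}
    - {"travel": [0,0,0],"rotation": [0,0,0.12],"fingers": 1}
    - {"travel": [0,0,0],"rotation": [0,0,0.12],"fingers": 1}

```text
time_s: 3.57
eef_pos: [0.5883, 0.0926, 0.3712]
tcp_rot: [0.958, -0.286, -0.0, 0.0]
wrist_force: [-0.1, -0.9, -0.2]
finger_gap: -0.0001
grasp_force: 0.0
```

Request:
drive_tool:
  targets:
    - {"travel": [0,0,0],"rotation": [0,0,0.12],"fingers": 1}
    - {"travel": [0,0,0],"rotation": [0,0,0.12],"fingers": 1}
    - {"travel": [0,0,0],"rotation": [0,0,0.12],"fingers": 1}
    - {"travel": [0,0,0],"rotation": [0,0,0.12],"fingers": 1}
    - {"travel": [0,0,0],"rotation": [0,0,0.12],"fingers": 1}
    - {"travel": [0,0,0],"rotation": [0,0,0.12],"fingers": 1}
    - {"travel": [0,0,0],"rotation": [0,0,0],"fingers": 1}

```text
time_s: 4.15
eef_pos: [0.5883, 0.0926, 0.3713]
tcp_rot: [0.796, -0.605, -0.0, 0.0]
wrist_force: [-0.2, -0.2, 0.2]
finger_gap: -0.0
grasp_force: 0.0
```

```bash
cat >> h.py <<'E'
C=np.array([.547,.1225]);PH=0.135
def status():
    s=state();p=np.array(s["eef_pos"]);r=R.from_quat(s["tcp_rot"]);x=r.as_matrix()[:,0];d=p[:2]-C
    print("t",round(s["time_s"],2),"p",np.round(p,4),"yaw_x",round(np.arctan2(x[1],x[0]),3),"q1,q6",np.round([s["joint_pos"][0],s["joint_pos"][5]],3),
     "rad",round(np.hypot(*d),4),"th",round(np.arctan2(d[1],d[0]),3),"F",np.round(s["wrist_force"],1),"gap",round(s["finger_gap"],4),"zt",np.round(r.as_matrix()[:,2],3))
    return p,r
def intool(r,p,target): return np.round(r.inv().apply(np.array(target)-p)*1000,1)
E
python3 - <<'E'
from h import *
p,r=status()
th=PH-0.76
print(intool(r,p,[C[0]+.056*np.cos(th),C[1]+.056*np.sin(th),.266]))
E
```

```text
t 4.15 p [0.5883 0.0926 0.3713] yaw_x -1.299 q1,q6 [-0.043  2.827] rad 0.051 th -0.628 F [-0.2 -0.2  0.2] gap -0.0 zt [-0. -0. -1.]
[  3.8  -3.3 105.3]
```

Request:
drive_tool:
  targets:
    - {"travel": [3.8,-3.3,25],"rotation": [0,0,0],"fingers": 1}
    - {"travel": [0,0,25],"rotation": [0,0,0],"fingers": 1}
    - {"travel": [0,0,25],"rotation": [0,0,0],"fingers": 1}
    - {"travel": [0,0,20],"rotation": [0,0,0],"fingers": 1}
    - {"travel": [0,0,10],"rotation": [0,0,0],"fingers": 1}
    - {"travel": [0,0,0],"rotation": [0,0,0],"fingers": 1}

```text
time_s: 4.65
eef_pos: [0.591, 0.0899, 0.2634]
tcp_rot: [0.798, -0.602, -0.002, 0.001]
wrist_force: [-0.2, 0.1, -1.1]
finger_gap: -0.0003
grasp_force: 0.0
```

```bash
cat > plan.py <<'E'
import sys
from h import *
# plan N rows: sweep 'dth' per row, yaw 'dy' per row, on r=56
def plan(n,dth,dy,th0=None):
    p,r=status(); d=p[:2]-C; th=np.arctan2(d[1],d[0]) if th0 is None else th0
    for i in range(n):
        th+=dth; q=np.array([C[0]+.056*np.cos(th),C[1]+.056*np.sin(th),.266])
        print(intool(r,p,q)[:2]); p=q; r=r*R.from_rotvec([0,0,-dy])
plan(int(sys.argv[1]),float(sys.argv[2]),float(sys.argv[3]))
E
python3 plan.py 8 .11 .1
python3 - <<'E'
from h import *
p=get_image("scene");t=get_image("top")
c=lambda p:cv2.resize(p["frame"][[slice(0,1)][0].start or 0:],None,fx=1,fy=1)
def crop(p):
    x,y=map(int,proj(p,[.547,.1225,.26])[0]); return cv2.resize(p["frame"][y-65:y+65,x-47:x+48],(380,520))
cv2.imwrite("pics/a1.png",np.hstack([crop(p),crop(t)]))
E
```

```text
t 4.65 p [0.591  0.0899 0.2634] yaw_x -1.293 q1,q6 [-0.047  2.816] rad 0.0548 th -0.638 F [-0.2  0.1 -1.1] gap -0.0003 zt [-0.005  0.    -1.   ]
[-3.1 -5.4]
[-4.1 -4.6]
[-4.1 -4.6]
[-4.2 -4.5]
[-4.2 -4.5]
[-4.2 -4.5]
[-4.3 -4.4]
[-4.3 -4.4]
```

View pics/a1.png

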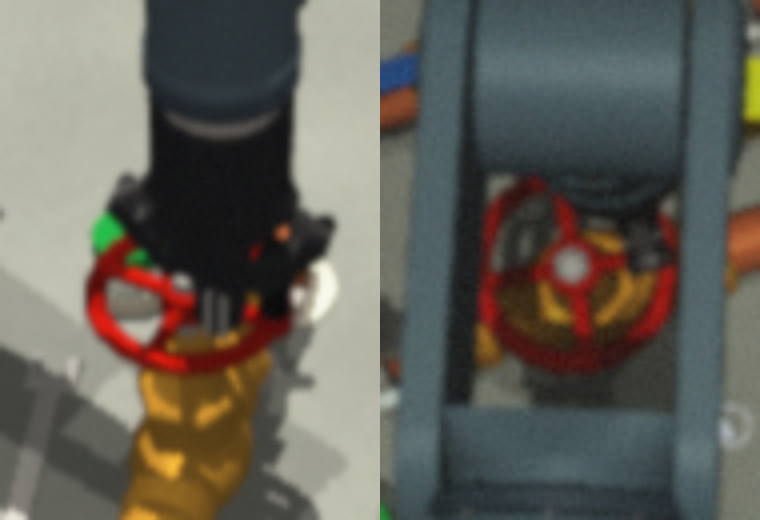

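Request:
drive_tool:
  targets:
    - {"travel": [-3.1,-5.4,0],"rotation": [0,0,0],"fingers": 1}
    - {"travel": [-4.5,-4.2,0],"rotation": [0,0,0],"fingers": 1}
    - {"travel": [-4.9,-3.7,0],"rotation": [0,0,0],"fingers": 1}
    - {"travel": [-5.3,-3.2,0],"rotation": [0,0,-0.1],"fingers": 1}
    - {"travel": [-5.3,-3.1,0],"rotation": [0,0,-0.1],"fingers": 1}
    - {"travel": [-5.3,-3.1,0],"rotation": [0,0,-0.1],"fingers": 1}
    - {"travel": [-5.3,-3.1,0],"rotation": [0,0,-0.1],"fingers": 1}
    - {"travel": [-5.3,-3.1,0],"rotation": [0,0,-0.1],"fingers": 1}

```text
time_s: 5.42
eef_pos: [0.605, 0.1353, 0.2679]
tcp_rot: [0.923, -0.385, 0.002, 0.0]
wrist_force: [1.1, -5.1, 2.1]
finger_gap: -0.0001
grasp_force: 2.3
```

```bash
python3 plan.py 8 .11 .1
```

```text
t 5.42 p [0.605  0.1353 0.2679] yaw_x -0.79 q1,q6 [0.03  2.392] rad 0.0594 th 0.217 F [ 1.1 -5.1  2.1] gap -0.0001 zt [ 0.003 -0.002 -1.   ]
[-7.2 -0.1]
[-5.4 -2.9]
[-5.4 -2.9]
[-5.5 -2.8]
[-5.5 -2.8]
[-5.5 -2.7]
[-5.5 -2.7]
[-5.6 -2.6]
```

Request:
drive_tool:
  targets:
    - {"travel": [-6.5,-1,0],"rotation": [0,0,-0.1],"fingers": 1}
    - {"travel": [-5.8,-2.4,0],"rotation": [0,0,-0.1],"fingers": 1}
    - {"travel": [-5.5,-2.9,0],"rotation": [0,0,-0.1],"fingers": 1}
    - {"travel": [-5.5,-2.8,0],"rotation": [0,0,-0.1],"fingers": 1}
    - {"travel": [-5.5,-2.8,0],"rotation": [0,0,-0.1],"fingers": 1}
    - {"travel": [-5.5,-2.7,0],"rotation": [0,0,-0.1],"fingers": 1}
    - {"travel": [-5.5,-2.7,0],"rotation": [0,0,-0.1],"fingers": 1}
    - {"travel": [-5.6,-2.6,0],"rotation": [0,0,-0.1],"fingers": 1}

```text
time_s: 6.08
eef_pos: [0.5744, 0.1747, 0.2687]
tcp_rot: [1.0, 0.005, 0.004, -0.001]
wrist_force: [6.9, 2.3, 1.6]
finger_gap: -0.0003
grasp_force: 3.3
```

```bash
python3 plan.py 8 .11 .1
```

```text
t 6.08 p [0.5744 0.1747 0.2687] yaw_x 0.01 q1,q6 [0.097 1.657] rad 0.0589 th 1.088 F [6.9 2.3 1.6] gap -0.0003 zt [ 0.008  0.002 -1.   ]
[-7. -0.]
[-5.6 -2.6]
[-5.6 -2.5]
[-5.6 -2.4]
[-5.7 -2.4]
[-5.7 -2.3]
[-5.7 -2.3]
[-5.7 -2.2]
```

Request:
drive_tool:
  targets:
    - {"travel": [-6.4,-1.2,0],"rotation": [0,0,-0.1],"fingers": 1}
    - {"travel": [-5.8,-2.2,0],"rotation": [0,0,-0.1],"fingers": 1}
    - {"travel": [-5.6,-2.5,0],"rotation": [0,0,-0.1],"fingers": 1}
    - {"travel": [-5.6,-2.4,0],"rotation": [0,0,-0.1],"fingers": 1}
    - {"travel": [-5.7,-2.4,0],"rotation": [0,0,-0.1],"fingers": 1}
    - {"travel": [-5.7,-2.3,0],"rotation": [0,0,-0.1],"fingers": 1}
    - {"travel": [-5.7,-2.3,0],"rotation": [0,0,-0.1],"fingers": 1}
    - {"travel": [-5.7,-2.2,0],"rotation": [0,0,-0.1],"fingers": 1}

```text
time_s: 6.75
eef_pos: [0.5253, 0.1753, 0.269]
tcp_rot: [0.919, 0.394, 0.004, 0.0]
wrist_force: [4.2, 3.3, 4.1]
finger_gap: 0.0003
grasp_force: 2.8
```

```bash
python3 plan.py 8 .11 .1
```

```text
t 6.75 p [0.5253 0.1753 0.269 ] yaw_x 0.811 q1,q6 [0.107 0.866] rad 0.0571 th 1.961 F [4.2 3.3 4.1] gap 0.0003 zt [ 0.007  0.002 -1.   ]
[-6.2 -1.2]
[-5.8 -2.1]
[-5.8 -2.1]
[-5.8 -2. ]
[-5.8 -2. ]
[-5.9 -1.9]
[-5.9 -1.9]
[-5.9 -1.8]
```

Request:
drive_tool:
  targets:
    - {"travel": [-6.2,-1.4,0],"rotation": [0,0,-0.1],"fingers": 1}
    - {"travel": [-5.8,-2.1,0],"rotation": [0,0,-0.1],"fingers": 1}
    - {"travel": [-5.8,-2.1,0],"rotation": [0,0,-0.1],"fingers": 1}
    - {"travel": [-5.8,-2.0,0],"rotation": [0,0,-0.1],"fingers": 1}
    - {"travel": [-5.8,-2.0,0],"rotation": [0,0,-0.1],"fingers": 1}
    - {"travel": [-5.9,-1.9,0],"rotation": [0,0,-0.1],"fingers": 1}
    - {"travel": [-5.9,-1.9,0],"rotation": [0,0,-0.1],"fingers": 1}
    - {"travel": [-5.9,-1.8,0],"rotation": [0,0,-0.1],"fingers": 1}

```text
time_s: 7.42
eef_pos: [0.4927, 0.1392, 0.2684]
tcp_rot: [0.693, 0.721, 0.003, 0.001]
wrist_force: [3.4, 5.1, 1.1]
finger_gap: -0.0003
grasp_force: 2.6
```

```bash
python3 plan.py 8 .11 .1
```

```text
t 7.42 p [0.4927 0.1392 0.2684] yaw_x 1.611 q1,q6 [0.042 0.001] rad 0.0568 th 2.843 F [3.4 5.1 1.1] gap -0.0003 zt [ 0.006  0.003 -1.   ]
[-6.2 -1. ]
[-5.9 -1.7]
[-5.9 -1.6]
[-6.  -1.5]
[-6.  -1.5]
[-6.  -1.4]
[-6.  -1.4]
[-6.  -1.3]
```

Request:
drive_tool:
  targets:
    - {"travel": [-6.1,-1.1,0],"rotation": [0,0,-0.1],"fingers": 1}
    - {"travel": [-5.9,-1.7,0],"rotation": [0,0,-0.1],"fingers": 1}
    - {"travel": [-5.9,-1.6,0],"rotation": [0,0,-0.1],"fingers": 1}
    - {"travel": [-6.0,-1.5,0],"rotation": [0,0,-0.1],"fingers": 1}
    - {"travel": [-6.0,-1.5,0],"rotation": [0,0,-0.1],"fingers": 1}
    - {"travel": [-6.0,-1.4,0],"rotation": [0,0,-0.1],"fingers": 1}
    - {"travel": [-6.0,-1.4,0],"rotation": [0,0,-0.1],"fingers": 1}
    - {"travel": [-6.0,-1.3,0],"rotation": [0,0,-0.1],"fingers": 1}

```text
time_s: 8.08
eef_pos: [0.4986, 0.092, 0.2677]
tcp_rot: [0.357, 0.934, 0.002, 0.0]
wrist_force: [-1.5, 5.3, 2.8]
finger_gap: 0.0001
grasp_force: 2.7
```

```bash
python3 plan.py 8 .11 .1
```

```text
t 8.08 p [0.4986 0.092  0.2677] yaw_x 2.411 q1,q6 [-0.054 -0.895] rad 0.0572 th -2.579 F [-1.5  5.3  2.8] gap 0.0001 zt [ 0.002  0.003 -1.   ]
[-6.3 -0.2]
[-6.  -1.3]
[-6.  -1.2]
[-6.  -1.2]
[-6.1 -1.1]
[-6.1 -1.1]
[-6.1 -1. ]
[-6.1 -0.9]
```

Request:
drive_tool:
  targets:
    - {"travel": [-6.2,-0.5,0],"rotation": [0,0,-0.1],"fingers": 1}
    - {"travel": [-6.0,-1.2,0],"rotation": [0,0,-0.1],"fingers": 1}
    - {"travel": [-6.0,-1.2,0],"rotation": [0,0,-0.1],"fingers": 1}
    - {"travel": [-6.0,-1.2,0],"rotation": [0,0,-0.1],"fingers": 1}
    - {"travel": [-6.1,-1.1,0],"rotation": [0,0,-0.1],"fingers": 1}
    - {"travel": [-6.1,-1.1,0],"rotation": [0,0,-0.1],"fingers": 1}
    - {"travel": [-6.1,-1.0,0],"rotation": [0,0,-0.1],"fingers": 1}
    - {"travel": [-6.1,-0.9,0],"rotation": [0,0,-0.1],"fingers": 1}

```text
time_s: 8.75
eef_pos: [0.5387, 0.0662, 0.2673]
tcp_rot: [-0.035, 0.999, 0.001, -0.001]
wrist_force: [-5.6, 2.7, 4.7]
finger_gap: 0.0001
grasp_force: 2.9
```

```bash
python3 plan.py 8 .11 .1
```

```text
t 8.75 p [0.5387 0.0662 0.2673] yaw_x -3.072 q1,q6 [-0.097 -1.738] rad 0.057 th -1.717 F [-5.6  2.7  4.7] gap 0.0001 zt [-0.001  0.001 -1.   ]
[-6.3 -0.1]
[-6.1 -0.9]
[-6.1 -0.9]
[-6.1 -0.8]
[-6.1 -0.7]
[-6.1 -0.7]
[-6.1 -0.6]
[-6.1 -0.6]
```

Request:
drive_tool:
  targets:
    - {"travel": [-6.2,-0.4,0],"rotation": [0,0,-0.1],"fingers": 1}
    - {"travel": [-6.1,-0.9,0],"rotation": [0,0,-0.1],"fingers": 1}
    - {"travel": [-6.1,-0.9,0],"rotation": [0,0,-0.1],"fingers": 1}
    - {"travel": [-6.1,-0.8,0],"rotation": [0,0,-0.1],"fingers": 1}
    - {"travel": [-6.1,-0.7,0],"rotation": [0,0,-0.1],"fingers": 1}
    - {"travel": [-6.1,-0.7,0],"rotation": [0,0,-0.1],"fingers": 1}
    - {"travel": [-6.1,-0.6,0],"rotation": [0,0,-0.1],"fingers": 1}
    - {"travel": [0,0,0],"rotation": [0,0,0],"fingers": 1}

```text
time_s: 9.42
eef_pos: [0.5804, 0.0759, 0.267]
tcp_rot: [-0.375, 0.927, -0.0, -0.0]
wrist_force: [-1.5, 0.2, 0.5]
finger_gap: 0.0004
grasp_force: 0.4
```

```bash
python3 plan.py 7 .08 .07; python3 - <<'E'
from h import *
s=state();p=np.array(s["eef_pos"]);R0=R.from_quat(s["tcp_rot"])
# handle centre: on circle r=56 about C, touching -x face (11 mm + 12 mm)
t=np.linspace(0,2*np.pi,3601);H=np.c_[C[0]+.056*np.cos(t),C[1]+.056*np.sin(t)]
x=R0.as_matrix()[:2,0];y=R0.as_matrix()[:2,1];u=(H-p[:2])@x;v=(H-p[:2])@y
i=np.where(u<0)[0];i=i[np.abs(v[i])<.03];j=i[np.argmin(np.abs(u[i]+.023))];print("handle th est",t[j],"wheel",t[j]-PH,"v",v[j])
def crop(p):
    a,b=map(int,proj(p,[.547,.1225,.26])[0]); return cv2.resize(p["frame"][b-65:b+65,a-47:a+48],(380,520))
S=get_image("scene");T=get_image("top")
cv2.imwrite("pics/a2.png",np.hstack([crop(S),crop(T)]))
E
```

```text
t 9.42 p [0.5804 0.0759 0.267 ] yaw_x -2.373 q1,q6 [-0.072 -2.411] rad 0.0573 th -0.948 F [-1.5  0.2  0.5] gap 0.0004 zt [ 0. -0. -1.]
[-4.6  0.8]
[-4.5 -0.4]
[-4.5 -0.4]
[-4.5 -0.3]
[-4.5 -0.3]
[-4.5 -0.2]
[-4.5 -0.2]
handle th est 5.745623897565333 wheel 5.6106238975653335 v 0.0026776290939917904
```

View pics/a2.png

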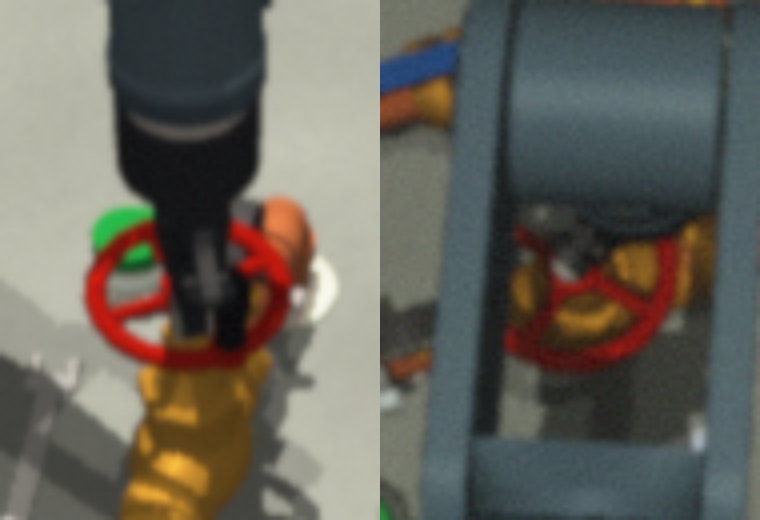

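The handle is just ahead of the fingers, with the wheel estimated at 5.6 rad. I'll push most of what remains, then back off and measure.

Request:
drive_tool:
  targets:
    - {"travel": [-4.6,0.4,0],"rotation": [0,0,-0.07],"fingers": 1}
    - {"travel": [-4.5,-0.2,0],"rotation": [0,0,-0.07],"fingers": 1}
    - {"travel": [-4.5,-0.4,0],"rotation": [0,0,-0.07],"fingers": 1}
    - {"travel": [-4.5,-0.3,0],"rotation": [0,0,-0.07],"fingers": 1}
    - {"travel": [-4.5,-0.3,0],"rotation": [0,0,-0.07],"fingers": 1}
    - {"travel": [-4.5,-0.2,0],"rotation": [0,0,-0.07],"fingers": 1}
    - {"travel": [-3.5,-0.2,0],"rotation": [0,0,-0.05],"fingers": 1}
    - {"travel": [0,0,0],"rotation": [0,0,0],"fingers": 1}

```text
time_s: 10.18
eef_pos: [0.5991, 0.0988, 0.2669]
tcp_rot: [-0.578, 0.816, -0.001, 0.0]
wrist_force: [0.9, -4.1, 0.6]
finger_gap: -0.0005
grasp_force: 1.5
```

```bash
python3 plan.py 2 .08 0
```

```text
t 10.18 p [0.5991 0.0988 0.2669] yaw_x -1.909 q1,q6 [-0.031 -2.834] rad 0.0573 th -0.427 F [ 0.9 -4.1  0.6] gap -0.0005 zt [ 0.002 -0.002 -1.   ]
[-4.6  1. ]
[-4.5  0.1]
```

Request:
drive_tool:
  targets:
    - {"travel": [10,0,0],"rotation": [0,0,0],"fingers": 1}
    - {"travel": [12,0,0],"rotation": [0,0,0],"fingers": 1}
    - {"travel": [0,0,-40],"rotation": [0,0,0],"fingers": 1}
    - {"travel": [0,0,-40],"rotation": [0,0,0],"fingers": 1}
    - {"travel": [0,0,-40],"rotation": [0,0,0],"fingers": 1}
    - {"travel": [40,0,0],"rotation": [0,0,0],"fingers": 1}
    - {"travel": [40,0,0],"rotation": [0,0,0],"fingers": 1}
    - {"travel": [40,0,0],"rotation": [0,0,0],"fingers": 1}

```text
time_s: 10.85
eef_pos: [0.5503, -0.0357, 0.3872]
tcp_rot: [-0.578, 0.816, -0.001, 0.001]
wrist_force: [1.3, -0.4, 0.2]
finger_gap: 0.0003
grasp_force: 0.0
```

Request:
drive_tool:
  targets:
    - {"travel": [40,0,0],"rotation": [0,0,0],"fingers": 1}
    - {"travel": [40,0,0],"rotation": [0,0,0],"fingers": 1}
    - {"travel": [40,0,0],"rotation": [0,0,0],"fingers": 1}
    - {"travel": [40,0,0],"rotation": [0,0,0],"fingers": 1}
    - {"travel": [40,0,0],"rotation": [0,0,0],"fingers": 1}
    - {"travel": [40,0,0],"rotation": [0,0,0],"fingers": 1}
    - {"travel": [0,0,0],"rotation": [0,0,0],"fingers": 1}

```text
time_s: 11.43
eef_pos: [0.5001, -0.1557, 0.3883]
tcp_rot: [-0.506, 0.861, -0.025, -0.034]
wrist_force: [-0.4, -0.2, 0.2]
finger_gap: -0.0
grasp_force: 0.0
```

```bash
python3 - <<'E'
from h import *
status()
T=get_image("top");S=get_image("scene")
T0=cv2.imread("pics/top0.png");S0=cv2.imread("pics/scene0.png")
def crop(f,p):
    a,b=map(int,proj(p,[.547,.1225,.26])[0]); return cv2.resize(f[b-35:b+35,a-48:a+48],(384,280),interpolation=cv2.INTER_CUBIC)
def dark(f,p):
    a,b=proj(p,[.606,.130,.28])[0].astype(int);w=f[b-14:b+15,a-14:a+15].max(2)<45
    n,l,st,c=cv2.connectedComponentsWithStats(w.astype(np.uint8))
    return [(np.round(c[i]+[a-14,b-14],1),st[i,4]) for i in range(1,n) if st[i,4]>15]
for n,f0,p in(("top",T0,T),("scene",S0,S)): print(n,dark(f0,p),dark(p["frame"],p))
d=[]
for dp in (-.3,-.15,0,.15): d.append(np.round(proj(T,[.547+.056*np.cos(PH+dp),.1225+.056*np.sin(PH+dp),.304])[0],1))
print("top pixels for dphi -.3,-.15,0,.15",d)
cv2.imwrite("pics/a3.png",np.vstack([np.hstack([crop(S0,S),crop(T0,T)]),np.hstack([crop(S["frame"],S),crop(T["frame"],T)])]))
E
```

```text
t 11.43 p [ 0.5001 -0.1557  0.3883] yaw_x -2.079 q1,q6 [-0.477 -3.117] rad 0.2821 th -1.738 F [-0.4 -0.2  0.2] gap -0.0 zt [-0.032 -0.077 -0.997]
top [(array([239.9, 196.7]), np.int32(51))] [(array([244.4, 196.3]), np.int32(47))]
scene [(array([298.6, 159.2]), np.int32(166))] [(array([296.9, 160.6]), np.int32(162))]
top pixels for dphi -.3,-.15,0,.15 [array([246.9, 194.6]), array([243.1, 194.3]), array([239.4, 194.6]), array([235.7, 195.4])]
```

View pics/a3.png

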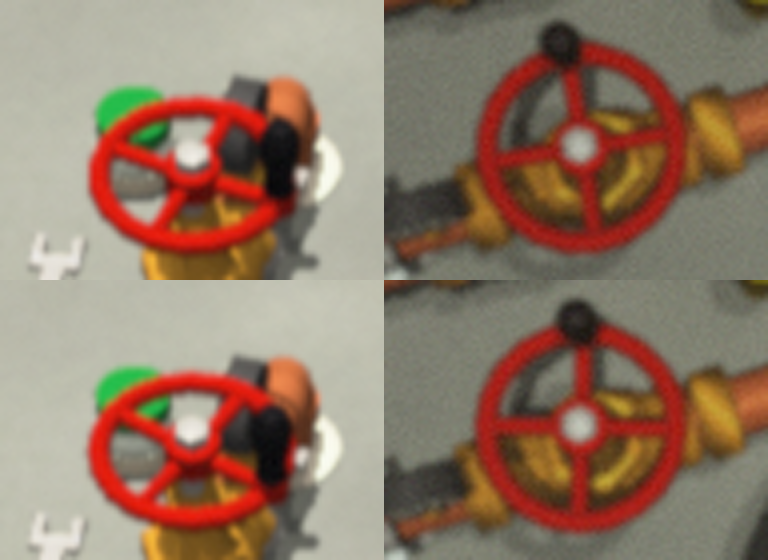

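The pictures show the handle about 0.18 rad short: 244.4 against 239.9 px in the top view. The last joint is also at its end stop and the tool has tilted, so I'll turn it back by a half turn and push the remainder with the other face.

```bash
python3 - <<'E'
from h import *
p,r=status()
y=1.41
tr=R.from_matrix(np.array([[np.cos(y),np.sin(y),0],[np.sin(y),-np.cos(y),0],[0,0,-1]]))
# first go level: keep yaw
v=(r.inv()*tr).as_rotvec();print(v,np.linalg.norm(v))
print("travel after, in the new frame",tr.inv().apply(np.array([.597,.074,.388])-p)*1000)
E
```

```text
t 11.53 p [ 0.5013 -0.1535  0.3883] yaw_x -2.075 q1,q6 [-0.474 -3.117] rad 0.2798 th -1.735 F [ 0.3  0.8 -0.1] gap -0.0002 zt [-0.031 -0.075 -0.997]
[-0.11512295 -0.00700839  2.79623658] 2.7986142001267185
travel after, in the new frame [239.89068448  58.06983897   0.27359058]
```

Request:
drive_tool:
  targets:
    - {"travel": [0,0,0],"rotation": [-0.005,0,0.116],"fingers": 1}
    - {"travel": [0,0,0],"rotation": [-0.005,0,0.116],"fingers": 1}
    - {"travel": [0,0,0],"rotation": [-0.005,0,0.116],"fingers": 1}
    - {"travel": [0,0,0],"rotation": [-0.005,0,0.116],"fingers": 1}
    - {"travel": [0,0,0],"rotation": [-0.005,0,0.116],"fingers": 1}
    - {"travel": [0,0,0],"rotation": [-0.005,0,0.116],"fingers": 1}
    - {"travel": [0,0,0],"rotation": [-0.005,0,0.116],"fingers": 1}
    - {"travel": [0,0,0],"rotation": [-0.005,0,0.116],"fingers": 1}

```text
time_s: 12.2
eef_pos: [0.502, -0.1521, 0.3882]
tcp_rot: [-0.067, 0.997, -0.02, -0.028]
wrist_force: [-0.6, -0.1, -0.0]
finger_gap: 0.0004
grasp_force: 0.0
```

Request:
drive_tool:
  targets:
    - {"travel": [0,0,0],"rotation": [-0.005,0,0.116],"fingers": 1}
    - {"travel": [0,0,0],"rotation": [-0.005,0,0.116],"fingers": 1}
    - {"travel": [0,0,0],"rotation": [-0.005,0,0.116],"fingers": 1}
    - {"travel": [0,0,0],"rotation": [-0.005,0,0.116],"fingers": 1}
    - {"travel": [0,0,0],"rotation": [-0.005,0,0.116],"fingers": 1}
    - {"travel": [0,0,0],"rotation": [-0.005,0,0.116],"fingers": 1}
    - {"travel": [0,0,0],"rotation": [-0.005,0,0.116],"fingers": 1}
    - {"travel": [0,0,0],"rotation": [-0.005,0,0.116],"fingers": 1}

```text
time_s: 12.87
eef_pos: [0.5021, -0.1521, 0.3881]
tcp_rot: [0.387, 0.922, -0.011, -0.018]
wrist_force: [0.2, -0.3, -0.3]
finger_gap: -0.0002
grasp_force: 0.0
```

Request:
drive_tool:
  targets:
    - {"travel": [0,0,0],"rotation": [-0.005,0,0.116],"fingers": 1}
    - {"travel": [0,0,0],"rotation": [-0.005,0,0.116],"fingers": 1}
    - {"travel": [0,0,0],"rotation": [-0.005,0,0.116],"fingers": 1}
    - {"travel": [0,0,0],"rotation": [-0.005,0,0.116],"fingers": 1}
    - {"travel": [0,0,0],"rotation": [-0.005,0,0.116],"fingers": 1}
    - {"travel": [0,0,0],"rotation": [-0.005,0,0.116],"fingers": 1}
    - {"travel": [0,0,0],"rotation": [-0.005,0,0.116],"fingers": 1}
    - {"travel": [0,0,0],"rotation": [-0.005,0,0.116],"fingers": 1}

```text
time_s: 13.53
eef_pos: [0.502, -0.1521, 0.3882]
tcp_rot: [0.759, 0.652, 0.0, -0.003]
wrist_force: [0.1, 0.2, -0.8]
finger_gap: -0.0001
grasp_force: 0.0
```

Request:
drive_tool:
  targets:
    - {"travel": [35,8,0],"rotation": [0,0,0],"fingers": 1}
    - {"travel": [35,8,0],"rotation": [0,0,0],"fingers": 1}
    - {"travel": [35,8,0],"rotation": [0,0,0],"fingers": 1}
    - {"travel": [35,8,0],"rotation": [0,0,0],"fingers": 1}
    - {"travel": [30,8,0],"rotation": [0,0,0],"fingers": 1}
    - {"travel": [0,0,0],"rotation": [0,0,0],"fingers": 1}

```text
time_s: 14.03
eef_pos: [0.5672, 0.0152, 0.3884]
tcp_rot: [0.755, 0.656, 0.001, -0.004]
wrist_force: [0.5, -0.9, -0.3]
finger_gap: -0.0001
grasp_force: 0.0
```

```bash
cat > s.py <<'E'
from h import *
p,r=status()
y=1.41
tr=R.from_matrix(np.array([[np.cos(y),np.sin(y),0],[np.sin(y),-np.cos(y),0],[0,0,-1]]))
print((r.inv()*tr).as_rotvec(),intool(r,p,[.597,.074,.388]),intool(tr,p,[.6026,.1085,.268]))
E
python3 s.py
```

```text
t 14.03 p [0.5672 0.0152 0.3884] yaw_x 1.43 q1,q6 [-0.186 -0.045] rad 0.1092 th -1.384 F [ 0.5 -0.9 -0.3] gap -0.0001 zt [-0.004  0.008 -1.   ]
[-0.00510918 -0.00692204  0.02011401] [62.4 21.2  0.8] [ 97.8  20.  120.4]
```

Now correct the position and go down 120 mm.

Request:
drive_tool:
  targets:
    - {"travel": [31,10.5,0],"rotation": [-0.005,-0.007,0.02],"fingers": 1}
    - {"travel": [31,10.5,0],"rotation": [0,0,0],"fingers": 1}
    - {"travel": [0,0,30],"rotation": [0,0,0],"fingers": 1}
    - {"travel": [0,0,30],"rotation": [0,0,0],"fingers": 1}
    - {"travel": [0,0,30],"rotation": [0,0,0],"fingers": 1}
    - {"travel": [0,0,20],"rotation": [0,0,0],"fingers": 1}
    - {"travel": [0,0,10],"rotation": [0,0,0],"fingers": 1}
    - {"travel": [0,0,0],"rotation": [0,0,0],"fingers": 1}

```text
time_s: 14.7
eef_pos: [0.5951, 0.0672, 0.2658]
tcp_rot: [0.763, 0.646, -0.003, -0.001]
wrist_force: [-0.4, -0.1, -1.1]
finger_gap: -0.0001
grasp_force: 0.0
```

```bash
python3 s.py
```

```text
t 14.7 p [0.5951 0.0672 0.2658] yaw_x 1.404 q1,q6 [-0.084  0.083] rad 0.0732 th -0.855 F [-0.4 -0.1 -1.1] gap -0.0001 zt [-0.006 -0.002 -1.   ]
[-0.00527364  0.00332348 -0.00567357] [ 6.600e+00  1.000e-01 -1.223e+02] [41.9  0.8 -2.2]
```

Request:
drive_tool:
  targets:
    - {"travel": [8,0,0],"rotation": [0,0,0],"fingers": 1}
    - {"travel": [8,0,0],"rotation": [0,0,0],"fingers": 1}
    - {"travel": [7,0,0],"rotation": [0,0,0],"fingers": 1}
    - {"travel": [6,0,0],"rotation": [0,0,0],"fingers": 1}
    - {"travel": [5,0,0],"rotation": [0,0,0],"fingers": 1}
    - {"travel": [4,0,0],"rotation": [0,0,0],"fingers": 1}
    - {"travel": [4,0,0],"rotation": [0,0,0],"fingers": 1}
    - {"travel": [0,0,0],"rotation": [0,0,0],"fingers": 1}

```text
time_s: 15.37
eef_pos: [0.6041, 0.1084, 0.2696]
tcp_rot: [0.763, 0.646, -0.001, 0.002]
wrist_force: [-0.2, -2.5, 1.8]
finger_gap: -0.0003
grasp_force: 1.1
```

```bash
python3 s.py
```

```text
t 15.37 p [0.6041 0.1084 0.2696] yaw_x 1.404 q1,q6 [-0.013  0.154] rad 0.0588 th -0.241 F [-0.2 -2.5  1.8] gap -0.0003 zt [ 0.001 -0.004 -1.   ]
[ 0.00156565  0.00389091 -0.00561785] [ -35.6   -1.1 -118.2] [-0.2 -1.5  1.6]
```

At the target. Now back off, rise and check.

Request:
drive_tool:
  targets:
    - {"travel": [-10,0,0],"rotation": [0,0,0],"fingers": 1}
    - {"travel": [-15,0,0],"rotation": [0,0,0],"fingers": 1}
    - {"travel": [0,0,-40],"rotation": [0,0,0],"fingers": 1}
    - {"travel": [0,0,-40],"rotation": [0,0,0],"fingers": 1}
    - {"travel": [0,0,-40],"rotation": [0,0,0],"fingers": 1}
    - {"travel": [-40,0,0],"rotation": [0,0,0],"fingers": 1}
    - {"travel": [-40,0,0],"rotation": [0,0,0],"fingers": 1}
    - {"travel": [-40,0,0],"rotation": [0,0,0],"fingers": 1}

```text
time_s: 16.03
eef_pos: [0.579, -0.0361, 0.3898]
tcp_rot: [0.763, 0.646, -0.001, 0.002]
wrist_force: [0.4, -0.3, -1.2]
finger_gap: -0.0002
grasp_force: 0.0
```

Request:
drive_tool:
  targets:
    - {"travel": [-40,0,0],"rotation": [0,0,0],"fingers": 1}
    - {"travel": [-40,0,0],"rotation": [0,0,0],"fingers": 1}
    - {"travel": [-40,0,0],"rotation": [0,0,0],"fingers": 1}
    - {"travel": [-40,0,0],"rotation": [0,0,0],"fingers": 1}
    - {"travel": [-40,0,0],"rotation": [0,0,0],"fingers": 1}
    - {"travel": [0,0,0],"rotation": [0,0,0],"fingers": 1}
    - {"travel": [0,0,0],"rotation": [0,0,0],"fingers": 1}

```text
time_s: 16.62
eef_pos: [0.5449, -0.2346, 0.3888]
tcp_rot: [0.765, 0.644, -0.001, 0.0]
wrist_force: [-0.0, -0.1, 0.3]
finger_gap: -0.0003
grasp_force: 0.0
```

```bash
python3 - <<'E'
from h import *
status()
T=get_image("top");S=get_image("scene")
T0=cv2.imread("pics/top0.png");S0=cv2.imread("pics/scene0.png")
def crop(f,p):
    a,b=map(int,proj(p,[.547,.1225,.26])[0]); return cv2.resize(f[b-70:b+70,a-96:a+96],(384,280),interpolation=cv2.INTER_CUBIC)
def dark(f,p):
    a,b=proj(p,[.606,.130,.28])[0].astype(int);w=f[b-14:b+15,a-14:a+15].max(2)<45
    n,l,st,c=cv2.connectedComponentsWithStats(w.astype(np.uint8))
    return [(np.round(c[i]+[a-14,b-14],1),st[i,4]) for i in range(1,n) if st[i,4]>15]
for n,f0,p in(("top",T0,T),("scene",S0,S)): print(n,dark(f0,p),dark(p["frame"],p))
cv2.imwrite("pics/a4.png",np.vstack([np.hstack([crop(S0,S),crop(T0,T)]),np.hstack([crop(S["frame"],S),crop(T["frame"],T)])]))
E
```

```text
t 16.62 p [ 0.5449 -0.2346  0.3888] yaw_x 1.399 q1,q6 [-0.605 -0.433] rad 0.3571 th -1.577 F [-0.  -0.1  0.3] gap -0.0003 zt [-0.002 -0.002 -1.   ]
top [(array([239.9, 196.7]), np.int32(51))] [(array([239.8, 196.7]), np.int32(38))]
scene [(array([298.6, 159.2]), np.int32(166))] [(array([299. , 158.1]), np.int32(161))]
```

View pics/a4.png

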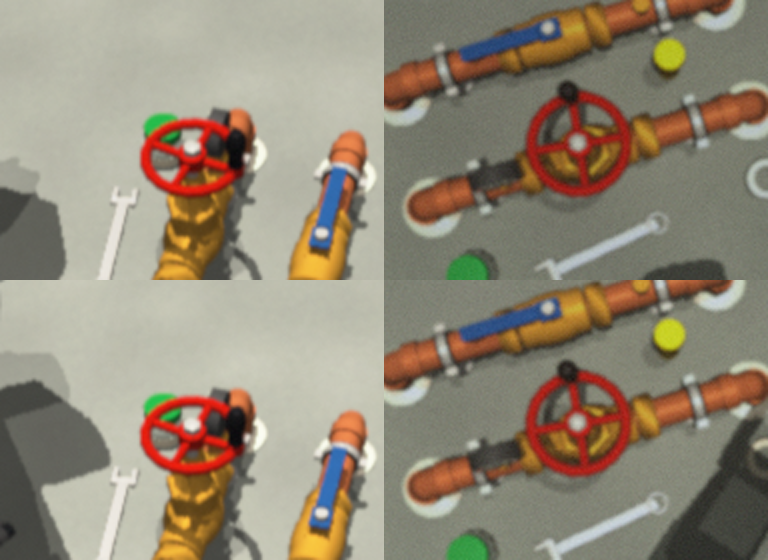

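The handle is back where it started in both views, within about 1 px, and the lever and the loose things in view are unmoved. I'm handing in.

```bash
python3 -c "
from cell import *
print(close_job())"
```

```text
the job is handed in; nothing more can be done
None
```

The red wheel is open one full turn, its handle back where it started to within about 1 px in both camera views; the blue lever and the loose things in view look unmoved, the arm is clear, and the job is handed in (no verdict came back).

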